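# Pack the spine-labelling kit and stack the cover tote

## Robot

A 6-joint arm with a two-finger parallel gripper is mounted at the origin on a cart in front of the work surface, level with it; the furniture and walls round the work are solid. World frame = base frame: x ahead of the robot, y to its left, z up, the work surface at z = 0. Lengths are in mm, angles in rad, forces in N, time in s.
With the tool pointing down it reaches from about 350 to 875 mm from the base axis. Payload 4.2 kg.
Tool frame: the origin (TCP) lies midway between the tips of the shut fingers; the grasp point (between the pads) lies 19 mm behind it; z points along the fingers, y is the line along which they close (so a half turn about z gives the same grasp; the last joint's range is limited). The gripper opens to 85 mm and grips with 20 to 120 N. Pads are 22 mm wide; open, the fingers measure 114 mm over their backs; the gripper's body (76 mm by 85 mm) begins 54 mm behind the grasp point. The pads swing forward as they close: fully open they stand 13 mm farther back than shut.
Start: joints at [-0.958, 0.385, 0.008, 0, -1.194, -0.259], TCP at [216.555, -586.262, 231.312] pointing down, gripper open.
Joint ranges: [-3.14, 3.14], [-1.21, 2.06], [-1.07, 1.41], [-3.16, 2.05], [-2.99, -0.16], [-3.1, 3.1]. Speed limits (rad/s): [2.79, 2.79, 3.14, 3.14, 3.14, 3.14].

## Interface

Orientations are given as a unit quaternion [x, y, z, w].
In Python, from bench import * gives the robot as it stands.
- The arm moves only by the tool drive_tool, never from a script. Its argument "plan" is a list that holds one entry, the list of rows, each a list of 5 numbers: the closure, from -1 (fully open) to 1 (shut), then the shift along the world's x, y, z in mm, then the turn about the world's z in degrees. A call has 1 to 20 rows; each row shifts and turns the commanded pose from where the row before left it; what a row does not reach is not made up. A row lasts 1/12 s, in which the tool goes at most 41.7 mm and 7.16 degrees, less where a joint would pass 70% of its speed; a pose out of reach is approached as far as the arm can. A call is refused whole if a number of a shift passes 41.7 or a number of a turn 7.16, either way. A call with a gripper value outside its range is refused whole. The fingers move at their own pace and stop on an object; the grip force is fixed at half the most. Time passes only in rows, so rows that do not move let the fingers close. It gives the time, the measured TCP pose, the force, the opening and the grip force at its end, in the units of the state.
- read_state(): the state, without advancing time (a new reading comes with each control period).
- get_image(name): name is "scene" or "top" or "wrist"; returns (picture, depth): 384x512x3 uint8, red, green, blue; 384x512 float32, mm along the optical axis (not along the pixel's ray), 0 where there is no reading.
- camera_model(name): a dict with "fx", "fy", "cx", "cy" (pixels), "R" (3x3) and "t" (3): a world point X has camera coordinates R X + t; the wrist camera has in their place "mount" (4x4, takes a point from camera to tool coordinates, whose origin is the TCP and whose axes are the flange's). Camera axes: x right, y down, z forward; pixel columns grow to the right and rows downward; lengths in mm; the calibration is good to about 2 mm. The wrist camera is an equidistant fisheye: a pixel r from the principal point sees the ray r / f radians off the axis. A picture is of the moment at which its call begins: read the wrist's pose just before it. camera_model takes no time and is no camera call.
- job_done(): hands the job in; it is judged then, once.
The state is a dict: "clock": time; "joints": joint angles; "joint_vel": joint speeds; "joint_efforts": joint torques, N m; "position": TCP position; "ee_rot": TCP orientation; "contact_force": force on the tool from outside, world axes, zero at the start; "wrist_torque": the same for the moment, N m; "gripper_width": finger opening in mm; "grasp_force": force on a finger pad.
Only numpy, scipy, OpenCV 4.12 (cv2) and the standard library are available. Lean on these libraries where they do the work, as an engineer would, in place of code of your own. Each camera call takes 0.05 s, during which the arm holds its last target. There are 200 camera calls.

## Task

Pack the spine-labelling kit into the divided tote: lay the roll of white labels flat in its largest bay, the small note pad flat in the middle bay and the eraser flat in the bay at the tote's low end. Then set the empty tote squarely on top, turned so that its low end is over the divided tote's high end: that way round it stands level on the four ledges, clear of the goods, instead of nesting down onto them. The roll of brown tape, the large note pad and the USB stick do not belong to the kit: leave them where they lie.

Things in the scene. Friction and masses are not known exactly. Their poses are not given: they have to be found in the camera images.
- divided_tote: Blue-grey tote, fixed; mm; origin under centre. Same shell as plain_tote plus 2 cross walls 3 thick, 18 high at x -42.5, +26.5: eraser bay x -110..-44 (low end), notes bay -41..25, roll bay 28..110; y +-51 at the floor (3 thick). 4 hollow columns on the long walls, x -42.5 and +99, 28 wide, reach in to y +-33 at the floor; flat tops (ledges) at z 52. Plain_tote rests there, centred.
- plain_tote: Like tote, loose, empty, 0.2 kg; mm; origin under centre, 256 (x) by 138 (y) over rim, 58 high. -x end: LOW, its middle cut down to 30; +x end: HIGH, card outside. Grooves fit divided_tote columns: same facing nests; yaw 180 deg apart stacks, underside 50.5 above the other's, 5 mm play. Pinch rim mid-long-side: x 0, y +-64.5, 9 thick, faces upright 13 down from top; tips ~11 below top.
- label_roll: Roll of white labels lying flat on the desk, hole upward: 68 mm diameter, 30 mm high, brown core, 0.12 kg. Origin at the centre of its underside, z up. Grasp across the diameter.
- small_notes: Small pink pad of sticky notes, 39 mm (its x) by 51 mm (its y), 14 mm high, lying flat. Origin at the centre of its underside. Grasp across the 39 mm.
- eraser: Eraser, a block with blue sleeve and white end, 23 mm (its x) by 52 mm (its y), 14 mm high, lying flat. Origin at the centre of its underside. Grasp across the 23 mm.
- tape: NOT part of the kit: roll of brown packing tape, 96 mm diameter, 48 mm high, larger than the label roll. Origin at the centre of its underside. Must stay where it is.
- large_notes: NOT part of the kit: large yellow pad of sticky notes, 51 mm (its x) by 77 mm (its y), 12 mm high. Origin at the centre of its underside. Must stay where it is.
- usb_stick: NOT part of the kit: blue USB stick with a metal plug, 18 mm (its x) by 52 mm (its y), 9 mm high, thinner than the eraser. Origin under its middle. Must stay where it is.

How it is judged:
By the outcome, as a careful person would: the job done as asked, in the order asked, and still so for the second after the job is handed in, with the robot touching nothing.
It also fails if it takes over 96 s, if anything falls off the work surface, if the arm or the gripper's body presses on something with over 40 N, if the wrist force passes 120 N, or if a joint passes its speed limit or range.

## Working session

There is one attempt and no reset: what is moved stays moved. The work goes in short steps, Python scripts to look and compute and a tool call to move; the robot and the scene stay as the last step left them, time stands still between calls to the robot, and variables do not carry over. Pictures are saved under pics/ and viewed, at most 14 in all, crops included, and the job is handed in when it is done.

Besides the shell and the picture viewer there is one more tool, called by a JSON object that holds its "fn" and its "kwargs". drive_tool: Moves the arm, as the interface text tells. Its arguments: {"type":"object","properties":{"plan":{"type":"array"}},"required":["plan"]}

```bash
mkdir -p pics; python3 - <<'E'
from bench import *
import cv2,numpy as np
for n in("top","scene"):
    p,d=get_image(n); cv2.imwrite(f"pics/{n}0.png",p[:,:,::-1]); np.savez(f"{n}0.npz",p=p,d=d)
    m=camera_model(n); print(n,m, (d>0).mean(), np.median(d))
print(read_state())
E
```

```text
top {'fx': 459.37840801596803, 'fy': 459.37840801596803, 'cx': 255.8513008617557, 'cy': 203.57569416234952, 'R': array([[ 1.60341944e-03, -9.99819396e-01, -1.89368595e-02],
       [-9.92638316e-01,  7.02036226e-04, -1.21114328e-01],
       [ 1.21105748e-01,  1.89916494e-02, -9.92457916e-01]]), 't': array([   6.53146995,  547.21520956, 1343.58607891])} 0.9959920247395834 1416.8724
scene {'fx': 490.6908282090206, 'fy': 490.6908282090206, 'cx': 253.94853694256258, 'cy': 194.08229811672243, 'R': array([[ 0.49586562, -0.86822359, -0.01746701],
       [-0.40912254, -0.21582431, -0.88658819],
       [ 0.76598697,  0.44677474, -0.4622297 ]]), 't': array([-269.68718412,  254.9433473 , 1079.17549923])} 0.8897654215494791 1282.2922
{'clock': 0.1, 'joints': array([-9.58391354e-01,  3.85464750e-01,  6.76195130e-03, -4.12478347e-04,
       -1.19399279e+00, -2.58570099e-01]), 'joint_vel': array([-4.12672493e-04, -1.31141407e-03,  3.31896131e-03,  1.83418482e-03,
       -8.91097906e-04,  3.99771992e-05]), 'joint_efforts': array([-9.03765340e-04, -3.93319881e+01,  1.88930047e+01,  4.19791371e+00,
       -2.54239079e-03,  4.18831945e-06]), 'position': array([ 216.37498354, -585.79822547,  230.34310033]), 'ee_rot': array([-1.75921004e-01,  9.84403810e-01,  9.41865185e-04, -2.26798061e-04]), 'contact_force': array([-0.7220374 ,  0.41647828,  0.42998563]), 'wrist_torque': array([0.03446588, 0.03076687, 0.01641908]), 'grasp_force': 0.0, 'gripper_width': 84.99518208359282}
```

View pics/top0.png

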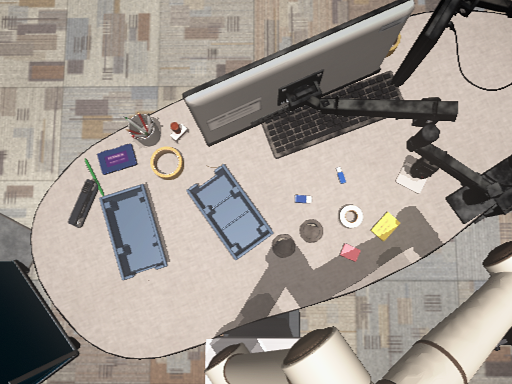

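View pics/scene0.png

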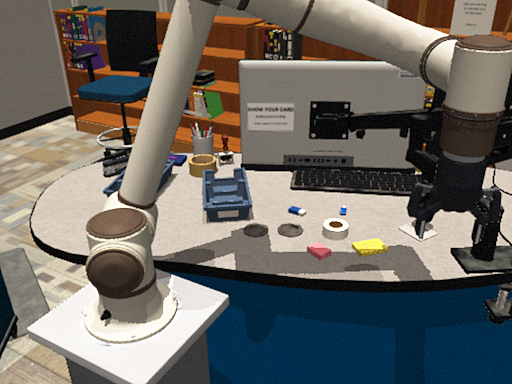

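The top view shows the divided tote (cross walls) around (230,212), the plain tote (135,230), the label roll (350,216), the pink pad (350,252), the yellow pad (385,225), the tape (167,163), and two blue items at (303,199) and (341,176). The scene view agrees. I'll zoom in next.

```bash
cat > h.py <<'E'
import numpy as np,cv2
from bench import *
def ray(m,uv,z):
    uv=np.atleast_2d(uv).astype(float)
    d=np.c_[(uv[:,0]-m['cx'])/m['fx'],(uv[:,1]-m['cy'])/m['fy'],np.ones(len(uv))]@m['R']
    c=-m['R'].T@m['t']; s=(z-c[2])/d[:,2]
    return c+s[:,None]*d
def cloud(m,d):
    v,u=np.mgrid[:d.shape[0],:d.shape[1]]
    P=np.dstack([(u-m['cx'])/m['fx']*d,(v-m['cy'])/m['fy']*d,d])
    return (P-m['t'])@m['R']
def rect(uv,m,z):
    P=ray(m,uv,z)[:,:2].astype(np.float32); return cv2.minAreaRect(P)
E
python3 - <<'E'
from h import *
m=camera_model("top"); f=np.load("top0.npz"); p,d=f['p'],f['d']; X=cloud(m,d)
hsv=cv2.cvtColor(p,cv2.COLOR_RGB2HSV)
def blob(name,lo,hi,box,z):
    M=cv2.inRange(hsv,lo,hi); K=np.zeros_like(M); x0,y0,x1,y1=box; K[y0:y1,x0:x1]=M[y0:y1,x0:x1]
    n,L,st,_=cv2.connectedComponentsWithStats(K); i=1+st[1:,4].argmax(); v,u=np.where(L==i)
    r=rect(np.c_[u,v],m,z); c=ray(m,[[u.mean(),v.mean()]],z)[0]
    print(name,st[i],np.round(c,1),[np.round(q,1) for q in r],'zmed',np.median(X[v,u,2]).round(1))
blob('pink',(165,60,60),(180,255,255),(330,235,370,270),14)
blob('yellow',(20,120,80),(35,255,255),(360,200,410,250),12)
blob('blueA',(100,100,60),(130,255,255),(285,185,320,212),14)
blob('blueB',(100,100,60),(130,255,255),(325,160,355,192),9)
blob('whiteA',(0,0,215),(180,60,255),(290,185,320,212),14)
blob('roll',(0,0,215),(180,40,255),(330,196,372,236),30)
for n,u,v in(('desk',320,200),('can1',283,245),('can2',311,231),('tape',155,163),('A',303,199),('B',341,176),('roll',340,216),('yellow',385,225),('pink',350,252)):
    print(n,X[v,u].round(0))
def crop(n,im,x0,y0,x1,y1,s):cv2.imwrite(n,cv2.resize(im[y0:y1,x0:x1,::-1],None,fx=s,fy=s,interpolation=cv2.INTER_CUBIC))
crop("pics/c1.png",p,90,150,290,295,4)
crop("pics/c2.png",p,270,155,420,270,5)
# totes: height map 
h=np.clip(X[150:295,90:290,2],0,75)/75*255
cv2.imwrite("pics/hm.png",cv2.applyColorMap(cv2.resize(h.astype(np.uint8),None,fx=4,fy=4,interpolation=0),2))
E
```

```text
pink [340 244  20  17 213] [ 403.5 -273.8   14. ] [array([ 403.8, -273.8]), array([50.4, 39. ]), np.float64(65.6)] zmed 15.0
yellow [377 219  23  22 109] [ 464.6 -390.8   12. ] [array([ 469.4, -394.3]), array([24.6, 76.7]), np.float64(39.5)] zmed 13.7
blueA [296 195  10   8  67] [ 564.3 -129.    14. ] [array([ 565. , -128.5]), array([27.3, 21.4]), np.float64(89.4)] zmed 14.7
blueB [338 172   8  11  55] [ 631.3 -253.9    9. ] [array([ 631.1, -254. ]), array([33.2, 15.4]), np.float64(20.4)] zmed 9.6
whiteA [290 185  30  27 679] [ 566.8 -142.8   14. ] [array([ 566.6, -140.8]), array([88.7, 79.7]), np.float64(89.9)] zmed 1.1
roll [ 330  196   42   40 1429] [ 513.7 -275.7   30. ] [array([ 511.8, -275.9]), array([124.5, 117. ]), np.float64(89.9)] zmed 1.9
desk [ 562. -189.    0.]
can1 [424. -75.   4.]
can2 [ 467. -160.    5.]
tape [675. 318.  18.]
A [ 564. -136.   11.]
B [ 636. -254.    6.]
roll [ 510. -245.   26.]
yellow [ 484. -381.   17.]
pink [ 403. -274.   19.]
```

View pics/c1.png

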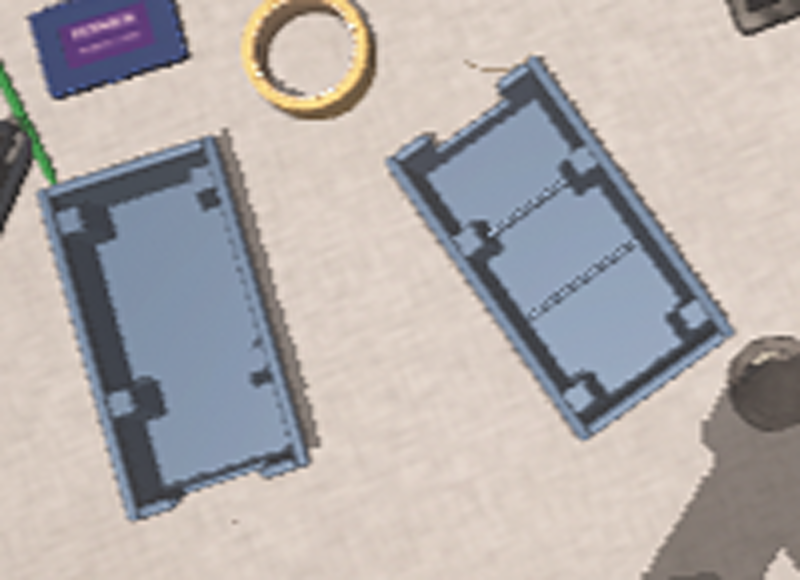

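View pics/c2.png

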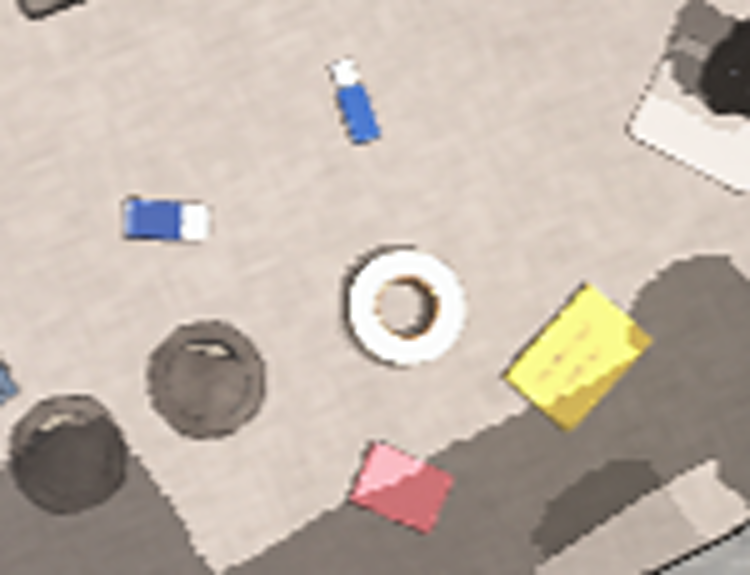

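View pics/hm.png

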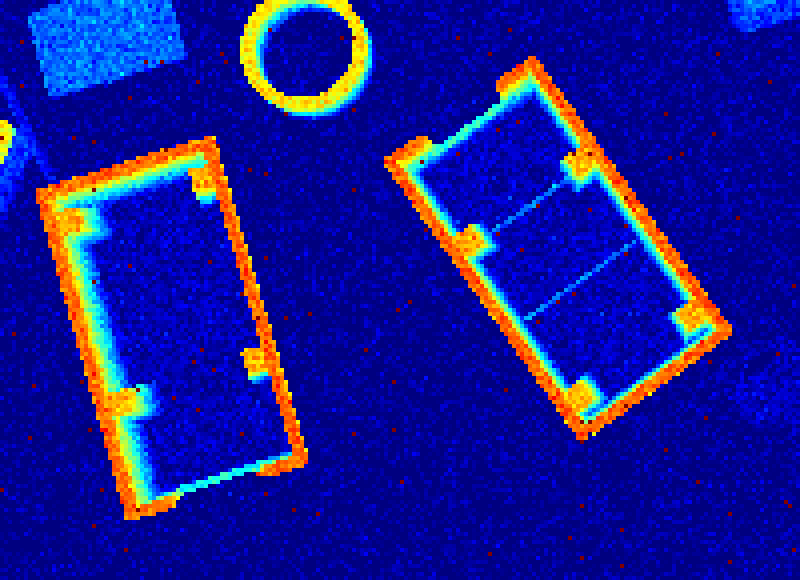

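Crops: the divided tote's low end (notch) is at its upper left and its roll bay at the lower right. The plain tote's low end is at the bottom of the picture. The item at (303,199) is wider with a white end, so it's the eraser; the thinner one with the metal plug at (341,176) is the USB stick. Next I'll measure precisely.

```bash
python3 - <<'E'
from h import *
m=camera_model("top"); f=np.load("top0.npz"); p,d=f['p'],f['d']; X=cloud(m,d); Z=X[...,2]
hsv=cv2.cvtColor(p,cv2.COLOR_RGB2HSV)
def comp(M,box):
    K=np.zeros(M.shape,np.uint8); x0,y0,x1,y1=box; K[y0:y1,x0:x1]=M[y0:y1,x0:x1]
    n,L,st,_=cv2.connectedComponentsWithStats(K); i=1+st[1:,4].argmax(); return L==i
# totes: hull of rim-height pixels, cast on z=58
for n,box in(('plain',(90,175,172,290)),('div',(183,155,276,264))):
    M=comp((Z>46)&(Z<70),box); v,u=np.where(M); r=rect(np.c_[u,v],m,58); print(n,[np.round(q,1) for q in r],M.sum())
    b=cv2.boxPoints(r); print(b.round(0).tolist())
E_=1
for n,box,zlo,z in(('roll',(328,194,374,238),15,30),('eraser',(288,188,318,210),7,14),('pink',(335,238,366,266),7,14),('usb',(330,163,352,188),4.5,9),('yellow',(365,205,405,248),6,12)):
    S=hsv[...,1]; V=hsv[...,2]
    Mc=((S>60)|(V>225))
    M=comp((Z>zlo)&(Z<z+12)&(Mc if n!='roll' else True),box); v,u=np.where(M); r=rect(np.c_[u,v],m,z); print(n,[np.round(q,1) for q in r],M.sum(),'mean',ray(m,[[u.mean(),v.mean()]],z)[0].round(1))
E
```

```text
plain [array([463.5, 369.4]), array([255.3, 139.1]), np.float64(17.9)] 994
[[321.0, 396.0], [363.0, 264.0], [606.0, 342.0], [564.0, 475.0]]
div [array([522. ,  85.9]), array([255.7, 137.7]), np.float64(35.7)] 905
[[378.0, 67.0], [458.0, -45.0], [666.0, 105.0], [586.0, 216.0]]
roll [array([ 510.2, -275.5]), array([68.6, 65.9]), np.float64(90.0)] 331 mean [ 509.9 -274.7   30. ]
eraser [array([ 565. , -134.6]), array([45.6, 21.5]), np.float64(89.9)] 112 mean [ 564.5 -134.9   14. ]
pink [array([ 403.1, -273.1]), array([51.6, 39. ]), np.float64(66.7)] 227 mean [ 402.9 -273.2   14. ]
usb [array([ 635.7, -252.2]), array([56.8, 15.6]), np.float64(17.0)] 72 mean [ 636.  -252.3    9. ]
yellow [array([ 482. , -381.9]), array([51.1, 77.9]), np.float64(47.1)] 435 mean [ 481.7 -381.7   12. ]
```

Sizes match the given values: the totes come out at 255x139 and 256x138, the roll at 68 and the pad at 52x39. First I move above the roll, with the closing line set to 125.7° (across the divided tote).

{"fn": "drive_tool", "kwargs": {"plan": [[[-1, 20, 21, -4, 1.1], [-1, 20, 21, -7, 1.1], [-1, 20, 21, -7, 1.1], [-1, 20, 21, -7, 1.1], [-1, 20, 21, -7, 1.1], [-1, 20, 21, -7, 1.1], [-1, 20, 21, -7, 1.1], [-1, 20, 21, -7, 1.1], [-1, 20, 21, -7, 1.1], [-1, 20, 21, -7, 1.1], [-1, 20, 21, -7, 1.1], [-1, 20, 21, -7, 1.1], [-1, 20, 21, -7, 1.1], [-1, 20, 21, -7, 1.1], [-1, 13.6, 16.3, -7, 0], [-1, 0, 0, 0, 0], [-1, 0, 0, 0, 0], [-1, 0, 0, 0, 0]]]}}

```text
clock: 1.6
position: [509.8, -276.1, 129.1]
ee_rot: [-0.306, 0.952, 0.0, -0.0]
contact_force: [-0.1, -0.3, -0.1]
gripper_width: 85.0
grasp_force: 0.0
```

Pose reached as commanded. I go down and grip.

{"fn": "drive_tool", "kwargs": {"plan": [[[-1, 0.2, 0.4, -30, 0], [-1, 0, 0, -30, 0], [-1, 0, 0, -30, 0], [-1, 0, 0, -20, 0], [-1, 0, 0, -12, 0], [-1, 0, 0, -5, 0], [-1, 0, 0, 0, 0], [1, 0, 0, 0, 0], [1, 0, 0, 0, 0], [1, 0, 0, 0, 0], [1, 0, 0, 0, 0], [1, 0, 0, 0, 0], [1, 0, 0, 0, 0]]]}}

```text
clock: 2.68
position: [511.4, -276.1, 4.2]
ee_rot: [-0.306, 0.952, -0.001, 0.001]
contact_force: [-0.8, -0.5, 6.7]
gripper_width: 66.0
grasp_force: 67.4
```

Roll gripped (66 mm). I lift it and carry it over the roll bay.

{"fn": "drive_tool", "kwargs": {"plan": [[[1, 0, 0, 8, 0], [1, 0, 0, 20, 0], [1, 0, 0, 30, 0], [1, -2.4, 12.5, 30, 0], [1, -4, 30, 10, 0], [1, -4, 30, 0, 0], [1, -4, 30, 0, 0], [1, -4, 30, 0, 0], [1, -4, 30, 0, 0], [1, -4, 30, 0, 0], [1, -4, 30, 0, 0], [1, -4, 30, 0, 0], [1, -4, 30, 0, 0], [1, -4, 25, 0, 0], [1, 0, 15, 0, 0], [1, 0, 0, 0, 0], [1, 0, 0, 0, 0], [1, 0, 0, 0, 0]]]}}

```text
clock: 4.18
position: [467.6, 46.5, 100.4]
ee_rot: [-0.306, 0.952, 0.0, -0.0]
contact_force: [-1.0, 0.2, -2.4]
gripper_width: 66.0
grasp_force: 67.1
```

```bash
python3 - <<'E'
from h import *
s=read_state(); p,d=get_image("wrist"); cv2.imwrite("pics/w1.png",p[:,:,::-1]); print(s['position'],s['gripper_width'],s['grasp_force'])
E
```

```text
[467.61743267  46.53878853 100.38459822] 66.00693575411961 67.09644639807948
```

View pics/w1.png

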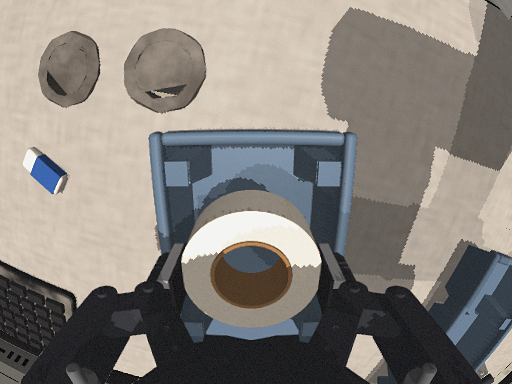

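The roll is held upright, centred between the long walls (roll centre at column 252, walls at 150 and 355). I lower it, open only partly to stay clear of the walls, and rise.

{"fn": "drive_tool", "kwargs": {"plan": [[[1, 0, 0, -25, 0], [1, 0, 0, -25, 0], [1, 0, 0, -20, 0], [1, 0, 0, -10, 0], [1, 0, 0, -6, 0], [1, 0, 0, -4, 0], [1, 0, 0, -2, 0], [1, 0, 0, 0, 0]]]}}

```text
clock: 4.9
position: [468.3, 46.7, 8.5]
ee_rot: [-0.306, 0.952, 0.0, 0.0]
contact_force: [0.2, -0.7, -1.8]
gripper_width: 65.6
grasp_force: 67.1
```

{"fn": "drive_tool", "kwargs": {"plan": [[[1, 0, 0, -1, 0], [-0.75, 0, 0, 0, 0], [-0.75, 0, 0, 0, 0], [-0.75, 0, 0, 0, 0], [-0.75, 0, 0, 0, 0], [-0.75, 0, 0, 15, 0], [-0.75, 0, 0, 25, 0], [-0.75, 0, 0, 30, 0], [-0.75, 0, 0, 30, 0], [-0.75, 0, 0, 15, 0]]]}}

```text
clock: 5.73
position: [469.6, 47.5, 126.0]
ee_rot: [-0.307, 0.952, -0.0, 0.003]
contact_force: [0.9, -0.2, -0.6]
gripper_width: 74.5
grasp_force: 0.0
```

{"fn": "drive_tool", "kwargs": {"plan": [[[-0.75, -3, -15, 0, 2], [-0.5, -5, -25, 0, 2.5], [-0.4, -5, -25, 0, 2.5], [-0.4, -5, -25, 0, 2.5], [-0.4, -5, -25, 0, 2.5], [-0.4, -5, -25, 0, 2.5], [-0.4, -5, -25, 0, 2.5], [-0.4, -5, -25, 0, 2.5], [-0.4, -5, -25, 0, 2.5], [-0.4, -5, -25, -10, 2.5], [-0.4, -5, -25, -20, 2.5], [-0.4, -5, -25, -20, 2.5], [-0.4, -5, -25, -10, 2], [-0.4, -2, -5, -10, 0], [-0.4, 0, 0, 0, 0], [-0.4, 0, 0, 0, 0], [-0.4, 0, 0, 0, 0]]]}}

```text
clock: 7.15
position: [403.6, -272.5, 53.0]
ee_rot: [-0.553, 0.833, -0.0, 0.0]
contact_force: [0.1, 0.6, 0.1]
gripper_width: 59.7
grasp_force: 0.0
```

```bash
python3 - <<'E'
from h import *
s=read_state(); p,d=get_image("wrist"); cv2.imwrite("pics/w2.png",p[:,:,::-1]); print(s['position'],s['ee_rot'],s['gripper_width'])
p,d=get_image("top"); np.savez("top1.npz",p=p,d=d); m=camera_model("top"); X=cloud(m,d)
cv2.imwrite("pics/t1.png",cv2.resize(p[150:270,180:300,::-1],None,fx=4,fy=4,interpolation=cv2.INTER_CUBIC))
E
```

```text
[ 403.57899836 -272.53756173   52.95937668] [-5.53489287e-01  8.32856103e-01 -4.50191191e-04  3.42831257e-04] 59.72579573849676
```

View pics/w2.png

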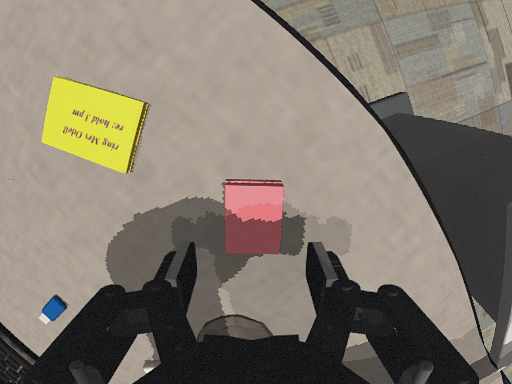

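View pics/t1.png

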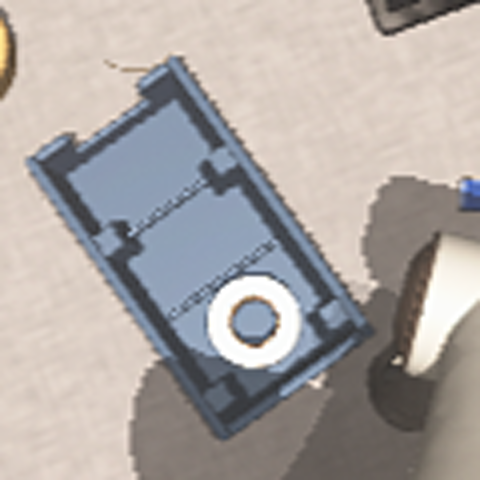

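The roll lies in its bay behind the second cross wall (crop 255,322). In the wrist view the pink pad (254,215) is square and centred between the fingers. I go down and grip.

{"fn": "drive_tool", "kwargs": {"plan": [[[-0.4, -0.4, -0.7, -20, 0], [-0.4, 0, 0, -16, 0], [-0.4, 0, 0, -10, 0], [-0.4, 0, 0, -4, 0], [-0.4, 0, 0, 0, 0], [1, 0, 0, 0, 0], [1, 0, 0, 0, 0], [1, 0, 0, 0, 0], [1, 0, 0, 0, 0], [1, 0, 0, 0, 0]]]}}

```text
clock: 8.08
position: [403.6, -273.9, 3.6]
ee_rot: [-0.553, 0.833, -0.001, 0.001]
contact_force: [-0.3, 2.7, 6.5]
gripper_width: 36.2
grasp_force: 60.6
```

{"fn": "drive_tool", "kwargs": {"plan": [[[1, 0, 0, 8, 0], [1, 0, 0, 20, 0], [1, 5.4, 13.9, 30, -1.5], [1, 10, 29, 30, -2.5], [1, 10, 29, 9, -2.5], [1, 10, 29, 0, -2.5], [1, 10, 29, 0, -2.5], [1, 10, 29, 0, -2.5], [1, 10, 29, 0, -2.5], [1, 10, 29, 0, -2.5], [1, 10, 29, 0, -2.5], [1, 10, 29, 0, -2.5], [1, 10, 29, 0, -2.5], [1, 10, 29, 0, -2.5], [1, 10, 29, 0, -2.5], [1, 10, 2, 0, 0], [1, 0, 0, 0, 0], [1, 0, 0, 0, 0], [1, 0, 0, 0, 0]]]}}

```text
clock: 9.67
position: [536.7, 88.1, 98.4]
ee_rot: [-0.306, 0.952, 0.0, -0.001]
contact_force: [-1.2, -0.1, 0.4]
gripper_width: 36.0
grasp_force: 60.1
```

{"fn": "drive_tool", "kwargs": {"plan": [[[1, -8.2, 2.5, 0, 0], [1, 0, 0, -25, 0], [1, 0, 0, -25, 0], [1, 0, 0, -20, 0], [1, 0, 0, -10, 0], [1, 0, 0, -7, 0], [1, 0, 0, -3, 0], [1, 0, 0, -1, 0], [1, 0, 0, 0, 0]]]}}

```text
clock: 10.42
position: [529.9, 91.9, 8.2]
ee_rot: [-0.306, 0.952, 0.0, 0.001]
contact_force: [0.1, -0.0, -1.3]
gripper_width: 36.0
grasp_force: 60.0
```

{"fn": "drive_tool", "kwargs": {"plan": [[[1, 0, 0, -1, 0], [1, 0, 0, 0, 0], [-0.25, 0, 0, 0, 0], [-0.25, 0, 0, 0, 0], [-0.25, 0, 0, 0, 0], [-0.25, 0, 0, 15, 0], [-0.25, 0, 0, 25, 0], [-0.25, 0, 0, 30, 0], [-0.25, 0, -7, 30, 5.3], [-0.25, 3.5, -20, 0, 7], [-0.25, 4, -22, 0, 7], [-0.25, 4, -22, 0, 7], [-0.25, 4, -22, 0, 7], [-0.25, 4, -22, 0, 7], [-0.25, 4, -22, 0, 7], [-0.25, 4, -22, -10, 7], [-0.25, 4, -22, -20, 0], [-0.25, 4, -22, -20, 0], [-0.25, 4, -22, -5, 0], [-0.25, 0, 0, 0, 0]]]}}

```text
clock: 12.08
position: [567.9, -136.2, 49.2]
ee_rot: [-0.706, 0.709, 0.001, -0.001]
contact_force: [1.5, -0.5, -0.7]
gripper_width: 53.5
grasp_force: 0.0
```

```bash
python3 - <<'E'
from h import *
s=read_state(); p,d=get_image("wrist"); cv2.imwrite("pics/w3.png",p[:,:,::-1]); print(s['position'],s['ee_rot'],s['gripper_width'])
E
```

```text
[ 567.91386526 -136.20340077   49.20465696] [-0.70554318  0.70866426  0.00125627 -0.00148687] 53.458707228161956
```

View pics/w3.png

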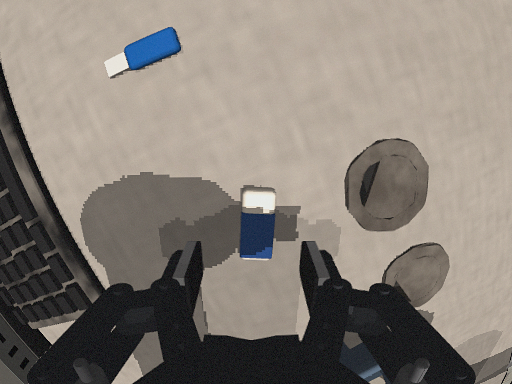

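The eraser (257,222) lies square between the fingers, and the USB stick is well away. I compute its centre from the wrist view.

```bash
python3 - <<'E'
from h import *
from scipy.spatial.transform import Rotation as Rn
m=camera_model("wrist"); print(m)
T=np.array(m['mount'])
for P,q,z,pts in(((567.91,-136.2,49.2),(-.7055,.7087,.00126,-.0015),14,[(257,187),(257,258),(240,222),(275,222)]),((403.58,-272.54,52.96),(-.5535,.8329,-.0004,.0003),14,[(254,183),(254,253),(224,218),(283,218)])):
    R=Rn.from_quat(q).as_matrix()
    W=[]
    for u,v in pts:
        a=np.array([u-m['cx'],v-m['cy']]); r=np.hypot(*a); f=(m['fx']); th=r/f
        d=np.r_[a/r*np.sin(th),np.cos(th)]
        o=R@T[:3,3]+P; d=R@T[:3,:3]@d; W.append(o+d*(z-o[2])/d[2])
    print(np.round(W,1), np.mean(W,0).round(1))
E
```

```text
{'fx': 297.3186396354542, 'fy': 297.3186396354542, 'cx': 250.82878268267618, 'cy': 193.44553610009098, 'mount': array([[ 5.79618951e-05, -9.47274619e-01, -3.20422836e-01,
         8.27335422e+01],
       [ 9.99999997e-01,  3.68953684e-05,  7.18171314e-05,
        -7.29668357e-01],
       [-5.62084272e-05, -3.20422839e-01,  9.47274618e-01,
        -1.42558077e+02],
       [ 0.00000000e+00,  0.00000000e+00,  0.00000000e+00,
         1.00000000e+00]])}
[[ 564.5 -163.1   14. ]
 [ 564.3 -111.6   14. ]
 [ 575.6 -139.1   14. ]
 [ 552.6 -139.    14. ]] [ 564.2 -138.2   14. ]
[[ 391.4 -298.2   14. ]
 [ 411.  -251.    14. ]
 [ 419.2 -283.5   14. ]
 [ 382.9 -268.2   14. ]] [ 401.1 -275.2   14. ]
```

{"fn": "drive_tool", "kwargs": {"plan": [[[-0.25, -3.5, -1.3, -16, 0], [-0.25, 0, 0, -15, 0], [-0.25, 0, 0, -10, 0], [-0.25, 0, 0, -5, 0], [-0.25, 0, 0, 0, 0], [1, 0, 0, 0, 0], [1, 0, 0, 0, 0], [1, 0, 0, 0, 0], [1, 0, 0, 0, 0], [1, 0, 0, 0, 0], [1, 0, 0, 0, 0]]]}}

```text
clock: 13.05
position: [566.4, -134.4, 6.6]
ee_rot: [-0.707, 0.707, -0.001, 0.001]
contact_force: [-0.8, 1.8, 6.2]
gripper_width: 19.7
grasp_force: 59.4
```

{"fn": "drive_tool", "kwargs": {"plan": [[[1, 0, 0, 8, 0], [1, 0, 0, 25, 0], [1, 0, 7, 30, 0], [1, 2, 20, 30, -6.3], [1, 2, 24, 0, -6], [1, 2, 24, 0, -6], [1, 2, 24, 0, -6], [1, 2, 24, 0, -6], [1, 2, 24, 0, -6], [1, 2, 24, 0, -6], [1, 2, 24, 0, -6], [1, 2, 24, 0, -6], [1, 2, 24, 0, 0], [1, 2, 20, 0, 0], [1, 2, 4, 0, 0], [1, 0, 0, 0, 0], [1, 0, 0, 0, 0], [1, 0, 0, 0, 0]]]}}

```text
clock: 14.55
position: [589.1, 131.4, 98.4]
ee_rot: [-0.306, 0.952, -0.0, -0.0]
contact_force: [-0.5, -1.5, -0.5]
gripper_width: 19.8
grasp_force: 58.8
```

{"fn": "drive_tool", "kwargs": {"plan": [[[1, -2, 1.2, -10, 0], [1, 0, 0, -25, 0], [1, 0, 0, -25, 0], [1, 0, 0, -15, 0], [1, 0, 0, -8, 0], [1, 0, 0, -5, 0], [1, 0, 0, -1, 0], [1, 0, 0, 0, 0], [1, 0, 0, 0, 0]]]}}

```text
clock: 15.3
position: [588.0, 133.7, 10.0]
ee_rot: [-0.306, 0.952, 0.0, 0.001]
contact_force: [-0.1, 0.3, -1.1]
gripper_width: 20.0
grasp_force: 58.8
```

{"fn": "drive_tool", "kwargs": {"plan": [[[1, 0, 0, -1.5, 0], [1, 0, 0, 0, 0], [0.05, 0, 0, 0, 0], [0.05, 0, 0, 0, 0], [0.05, 0, 0, 0, 0], [0.05, 0, 0, 15, 0], [0.05, 0, 0, 25, 0], [0.05, 0, 0, 30, 0], [0.05, 0, 0, 30, 0], [0.05, -7.7, 13.4, 0, -1.8], [0.05, -12, 20, 0, -2], [0.05, -12, 20, 0, -2], [0.05, -12, 20, 0, -2], [0.05, -12, 20, 0, -2], [0.05, -12, 20, 0, -2], [0.05, -12, 20, 0, -2], [0.05, -12, 20, 0, -2], [0.05, -12, 20, 0, -2], [0.05, 0, 2, -6, 0], [0.05, 0, 0, 0, 0]]]}}

```text
clock: 16.97
position: [482.7, 309.8, 100.9]
ee_rot: [-0.157, 0.988, -0.0, -0.001]
contact_force: [0.4, -0.3, 0.1]
gripper_width: 40.5
grasp_force: 0.0
```

```bash
python3 - <<'E'
from h import *
s=read_state(); p,d=get_image("wrist"); cv2.imwrite("pics/w4.png",p[:,:,::-1]); print(s['position'],s['ee_rot'],s['gripper_width'])
p,d=get_image("top"); np.savez("top2.npz",p=p,d=d); 
c=lambda a,b,c,d:cv2.resize(p[b:d,a:c,::-1],None,fx=3,fy=3,interpolation=cv2.INTER_CUBIC)
cv2.imwrite("pics/t2.png",c(80,140,340,290))
E
```

```text
[482.73575121 309.81928942 100.86150695] [-1.56502547e-01  9.87677209e-01 -3.56746488e-04 -7.46379040e-04] 40.469918103145694
```

View pics/w4.png

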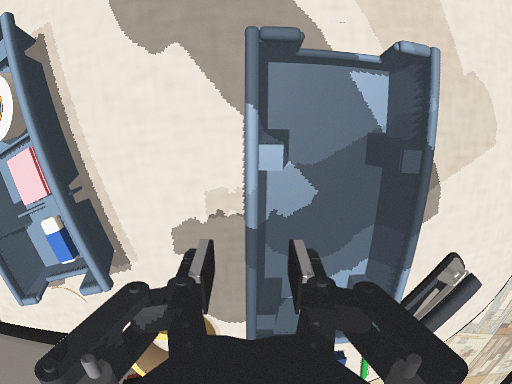

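View pics/t2.png

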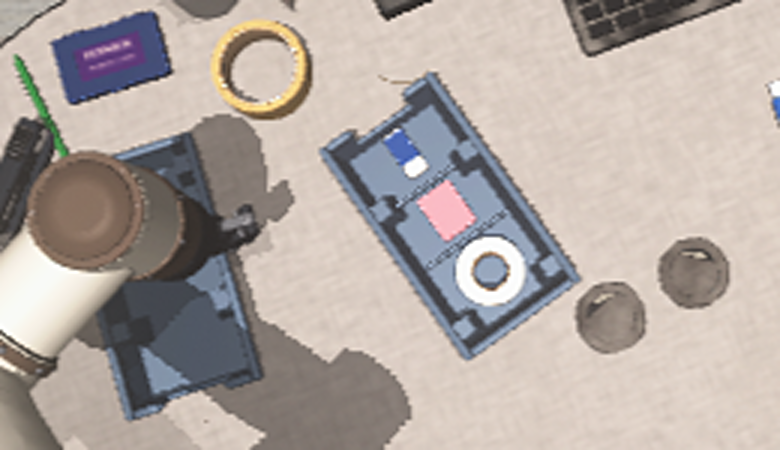

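All three goods lie in their bays (crop: eraser 405,152; pad 447,210; roll 490,270), and the plain tote's rim sits midway between the fingers (column 252). I check heights and positions numerically in the tote frame.

```bash
python3 - <<'E'
from h import *
m=camera_model("top"); f=np.load("top2.npz"); p,d=f['p'],f['d']; X=cloud(m,d); Z=X[...,2]
hsv=cv2.cvtColor(p,cv2.COLOR_RGB2HSV); H,S,V=[hsv[...,i] for i in range(3)]
box=np.zeros(H.shape,bool); box[165:260,190:272]=1
M=box&(Z>46)&(Z<70); v,u=np.where(M); r=rect(np.c_[u,v],m,58); print('div',r)
c=np.array(r[0]); a=np.deg2rad(r[2]+(180 if r[1][0]>r[1][1] else 90)); B=np.array([[np.cos(a),np.sin(a)],[-np.sin(a),np.cos(a)]])
for n,M,z in(('roll',(V>200)&(S<40)&(Z>20)&(Z<46),33),('pad',(S>60)&((H>160)|(H<8))&(Z<30),17),('eraser',(((H>105)&(H<125)&(S>150))|((V>200)&(S<40)))&(Z<30)&(Z>8),17)):
    if n=='eraser': M=M&(X[...,0]>545)
    v,u=np.where(M&box); k=cv2.boundingRect(np.c_[u,v].astype(np.int32)); P=ray(m,np.c_[u,v],z)[:,:2]; L=(P-c)@B.T
    A=np.c_[L,np.ones(len(L))]; s=np.linalg.lstsq(A,Z[v,u],rcond=None)[0]
    print(n,len(u),np.percentile(L,[1,99],0).round(0).tolist(),'z',np.median(Z[v,u]).round(1),'tilt mm/100',(s[:2]*100).round(0))
# wrist rim line
from scipy.spatial.transform import Rotation as Rn
m=camera_model("wrist"); T=np.array(m['mount']); R=Rn.from_quat((-.1565,.98768,-.0004,-.0007)).as_matrix(); Pp=np.array([482.74,309.82,100.86])
for u,v in((245,200),(258,200),(246,235),(258.5,235)):
    q=np.array([u-m['cx'],v-m['cy']]); rr=np.hypot(*q); th=rr/m['fx']; dd=np.r_[q/rr*np.sin(th),np.cos(th)]
    o=R@T[:3,3]+Pp; dd=R@T[:3,:3]@dd; W=o+dd*(58-o[2])/dd[2]
    e=np.deg2rad(17.9); w=W[:2]-[463.5,369.4]; print(W.round(1), 'plain frame', (w@[np.cos(e),np.sin(e)]).round(1),(w@[-np.sin(e),np.cos(e)]).round(1))
E
```

```text
div ((521.9052124023438, 85.79893493652344), (255.39035034179688, 137.69093322753906), 35.75404357910156)
roll 282 [[-66.0, -31.0], [99.0, 33.0]] z 34.1 tilt mm/100 [ 4. -2.]
pad 202 [[-34.0, -17.0], [16.0, 21.0]] z 18.4 tilt mm/100 [-4. -4.]
eraser 57 [[-163.0, -19.0], [14.0, 172.0]] z 14.9 tilt mm/100 [ 4. -5.]
[470.2 301.2  58. ] plain frame -14.6 -67.0
[467.5 309.4  58. ] plain frame -14.7 -58.3
[494.6 309.7  58. ] plain frame 11.3 -66.4
[492.  317.9  58. ] plain frame 11.3 -57.7
```

The goods are flat and within their bays. Now I pinch the plain tote's rim.

{"fn": "drive_tool", "kwargs": {"plan": [[[0.05, 0, 0, -18, 0], [0.05, 0, 0, -18, 0], [0.05, 0, 0, -12, 0], [0.05, 0, 0, -6, 0], [0.05, 0, 0, 0, 0], [0.05, 0, 0, 0, 0], [1, 0, 0, 0, 0], [1, 0, 0, 0, 0], [1, 0, 0, 0, 0], [1, 0, 0, 0, 0], [1, 0, 0, 0, 0]]]}}

```text
clock: 17.98
position: [484.3, 309.4, 49.1]
ee_rot: [-0.156, 0.988, 0.0, 0.001]
contact_force: [0.3, -1.4, 5.7]
gripper_width: 6.7
grasp_force: 61.2
```

{"fn": "drive_tool", "kwargs": {"plan": [[[1, 0, 0, 5, 0], [1, 0, 0, 12, 0], [1, 0, 0, 18, 0], [1, 0, 0, 20, 0], [1, 0, 0, 20, 0], [1, 0, 0, 15, 0], [1, 0, 0, 5, 0], [1, 0, 0, 0, 0], [1, 0, 0, 0, 0]]]}}

```text
clock: 18.73
position: [483.0, 308.6, 141.9]
ee_rot: [-0.155, 0.988, -0.0, -0.001]
contact_force: [-0.7, 0.2, -2.9]
gripper_width: 7.0
grasp_force: 60.2
```

{"fn": "drive_tool", "kwargs": {"plan": [[[1, 3, -10, 0, 0.5], [1, 5, -16, 0, 1], [1, 5, -18, 0, 1.2], [1, 5, -18, 0, 1.2], [1, 5, -18, 0, 1.2], [1, 5, -18, 0, 1.2], [1, 5, -18, 0, 1.2], [1, 5, -18, 0, 1.2], [1, 5, -18, 0, 1.2], [1, 5, -18, 0, 1.2], [1, 5, -18, 0, 1.2], [1, 5, -18, 0, 1.2], [1, 5, -18, 0, 1.2], [1, 5, -18, 0, 1.2], [1, 5, -18, 0, 1.1], [1, 3.9, -16, 0, 0.8], [1, 0, 0, 0, 0], [1, 0, 0, 0, 0], [1, 0, 0, 0, 0], [1, 0, 0, 0, 0]]]}}

```text
clock: 20.4
position: [560.3, 33.4, 142.4]
ee_rot: [-0.307, 0.952, 0.0, -0.001]
contact_force: [0.3, 0.5, -3.1]
gripper_width: 6.8
grasp_force: 60.3
```

```bash
python3 - <<'E'
from h import *
s=read_state(); p,d=get_image("wrist"); cv2.imwrite("pics/w5.png",p[:,:,::-1]); print(s['position'],s['ee_rot'],s['gripper_width'],s['wrist_torque'])
P,d=get_image("top"); np.savez("top3.npz",p=P,d=d)
a=cv2.resize(P[140:280,170:300,::-1],(520,560),interpolation=cv2.INTER_CUBIC); cv2.imwrite("pics/t3.png",a)
E
```

```text
[560.26584973  33.4127007  142.39683404] [-3.06538214e-01  9.51858216e-01  6.40591696e-05 -5.05051584e-04] 6.834729935854727 [-0.11292867 -0.04744675  0.01879435]
```

View pics/t3.png

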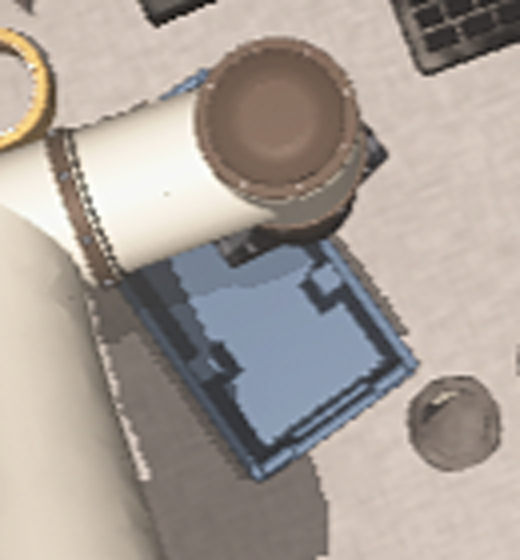

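View pics/w5.png

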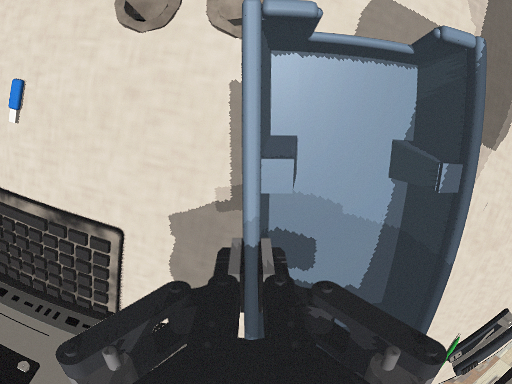

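The low end is over the divided tote's high end (crop corners about (260,478) and (415,365)). I measure the held tote's visible rim against the target.

```bash
python3 - <<'E'
from h import *
m=camera_model("top"); f=np.load("top3.npz"); p,d=f['p'],f['d']; X=cloud(m,d); Z=X[...,2]
hsv=cv2.cvtColor(p,cv2.COLOR_RGB2HSV); H,S=hsv[...,0],hsv[...,1]
box=np.zeros(H.shape,bool); box[190:265,195:280]=1
M=box&(Z>138)&(Z<170)&(H>95)&(H<125)&(S>50); v,u=np.where(M)
c=np.array([522,85.9]); a=np.deg2rad(35.73); B=np.array([[np.cos(a),np.sin(a)],[-np.sin(a),np.cos(a)]])
Q=X[v,u]; L=(Q[:,:2]-c)@B.T
k=(np.abs(L[:,1])<80)&(L[:,0]>-145)&(L[:,0]<60); Q,L,u,v=Q[k],L[k],u[k],v[k]
s=np.linalg.lstsq(np.c_[L,np.ones(len(L))],Q[:,2],rcond=None)[0]; print(len(Q),'plane',s)
for i in range(2): s0=np.abs(Q[:,2]-np.c_[L,np.ones(len(L))]@s)<5; s=np.linalg.lstsq(np.c_[L,np.ones(len(L))][s0],Q[s0,2],rcond=None)[0]
print('refit',s,s0.sum())
for z in(s[2]-64*s[1],s[2]):
  P=(ray(m,np.c_[u,v],z)[:,:2]-c)@B.T
  print('z',z,'xmin',np.percentile(P[:,0],[0,1,2]).round(1))
  for lo in range(-130,60,20):
    q=P[(P[:,0]>=lo)&(P[:,0]<lo+20)]
    if len(q)>5: print(lo,len(q),q[:,1].min().round(1),q[:,1].max().round(1))
  for lo in range(-66,66,22):
    q=P[(P[:,1]>=lo)&(P[:,1]<lo+22)]
    if len(q): print(' y',lo,q[:,0].min().round(1))
E
```

```text
230 plane [-4.05745049e-02 -2.75699817e-02  1.45851621e+02]
refit [-4.78028958e-02 -3.53078980e-02  1.45142026e+02] 206
z 147.4017311678896 xmin [-128.3 -128.2 -127.8]
-130 90 -69.2 64.3
-110 25 -69.4 64.7
-90 22 -69.5 64.5
-70 28 -69.3 43.5
-50 56 -69.0 64.4
-30 9 -68.2 -62.1
 y -66 -128.3
 y -44 -127.4
 y 22 -128.3
 y 44 -128.2
z 145.1420256980838 xmin [-128.2 -128.1 -127.7]
-130 89 -69.4 64.4
-110 26 -69.5 64.8
-90 21 -69.6 64.7
-70 28 -69.4 63.8
-50 56 -69.1 64.5
-30 10 -68.9 -62.2
 y -66 -128.2
 y -44 -127.3
 y 22 -128.2
 y 44 -128.1
```

```bash
python3 - <<'E'
from h import *
m=camera_model("top"); f=np.load("top3.npz"); p,d=f['p'],f['d']; X=cloud(m,d); Z=X[...,2]
hsv=cv2.cvtColor(p,cv2.COLOR_RGB2HSV); H,S=hsv[...,0],hsv[...,1]
c=np.array([522,85.9]); a=np.deg2rad(35.73); B=np.array([[np.cos(a),np.sin(a)],[-np.sin(a),np.cos(a)]])
L=(X[...,:2]-c)@B.T; bl=(H>95)&(H<125)&(S>40)&(Z>100)&(Z<170)
for yl,yh in((-71,-62),(56,60),(60,63),(63,66),(66,69),(69,72)):
  for xl in range(-128,0,20):
    k=bl&(L[...,1]>yl)&(L[...,1]<yh)&(L[...,0]>xl)&(L[...,0]<xl+20)
    if k.sum()>2: print(yl,xl,k.sum(),Z[k].max().round(1),np.median(Z[k]).round(1))
E
```

```text
-71 -128 20 157.1 152.1
-71 -108 20 155.4 151.9
-71 -88 19 155.2 151.9
-71 -68 20 157.2 151.5
-71 -48 20 158.0 152.3
-71 -28 6 152.5 151.0
56 -128 8 151.2 146.1
56 -108 3 151.5 147.6
56 -68 3 154.5 148.1
56 -48 7 150.8 145.7
60 -128 8 153.0 151.4
60 -108 8 150.9 149.5
60 -88 9 152.3 150.7
60 -68 7 153.2 150.3
60 -48 8 152.2 149.2
60 -28 7 156.0 151.3
60 -8 4 151.4 149.6
63 -128 6 155.6 152.3
63 -108 5 151.5 149.8
63 -88 5 153.9 149.9
63 -68 6 153.4 150.7
63 -48 4 150.8 148.7
63 -28 4 154.6 152.6
```

The held tote is level (rim z about 151 on both sides) and its end lines up. It sits about 1.5 mm off sideways, so I correct that while lowering.

{"fn": "drive_tool", "kwargs": {"plan": [[[1, -1, 1.2, -6, 0], [1, 0, 0, -12, 0], [1, 0, 0, -10, 0], [1, 0, 0, -5, 0], [1, 0, 0, -2, 0], [1, 0, 0, -1, 0], [1, 0, 0, -1, 0], [1, 0, 0, -1, 0], [1, 0, 0, 0, 0], [1, 0, 0, 0, 0]]]}}

```text
clock: 21.33
position: [559.9, 34.3, 105.2]
ee_rot: [-0.306, 0.952, -0.0, 0.0]
contact_force: [0.7, -0.1, -2.5]
gripper_width: 7.1
grasp_force: 60.3
```

{"fn": "drive_tool", "kwargs": {"plan": [[[1, 0, 0, -1, 0], [1, 0, 0, -1, 0], [1, 0, 0, -1, 0], [1, 0, 0, -1, 0], [1, 0, 0, -0.5, 0], [1, 0, 0, 0, 0], [1, 0, 0, 0, 0]]]}}

```text
clock: 21.92
position: [559.7, 34.3, 100.5]
ee_rot: [-0.306, 0.952, -0.0, 0.0]
contact_force: [0.4, -0.8, -1.0]
gripper_width: 7.1
grasp_force: 60.4
```

{"fn": "drive_tool", "kwargs": {"plan": [[[1, 0, 0, -0.5, 0], [1, 0, 0, -0.5, 0], [1, 0, 0, -0.5, 0], [1, 0, 0, -0.5, 0], [1, 0, 0, 0, 0], [1, 0, 0, 0, 0]]]}}

```text
clock: 22.42
position: [560.0, 34.2, 99.7]
ee_rot: [-0.307, 0.952, -0.0, 0.001]
contact_force: [-1.5, -0.4, 5.2]
gripper_width: 6.9
grasp_force: 61.3
```

Contact comes at the expected height (99.7). I release and rise.

{"fn": "drive_tool", "kwargs": {"plan": [[[0.4, 0, 0, 0, 0], [0.4, 0, 0, 0, 0], [0.4, 0, 0, 0, 0], [0.4, 0, 0, 0, 0], [0.4, 0, 0, 10, 0], [0.4, 0, 0, 25, 0], [0.4, 0, 0, 30, 0], [0.4, 0, 0, 35, 0], [0.4, 0, -35, 0, 0], [0.4, 0, -40, 0, 0], [0.4, 0, -40, 0, 0], [0.4, 0, -40, 0, 0], [0.4, 0, -40, 0, 0], [0.4, 0, -40, 0, 0], [0.4, 0, -40, 0, 0], [0.4, 0, 0, 0, 0], [0.4, 0, 0, 0, 0]]]}}

```text
clock: 23.83
position: [559.2, -243.0, 198.6]
ee_rot: [-0.304, 0.953, 0.0, -0.0]
contact_force: [0.1, 0.3, 0.9]
gripper_width: 25.7
grasp_force: 0.0
```

```bash
python3 - <<'E'
from h import *
m=camera_model("top"); p,d=get_image("top"); X=cloud(m,d); Z=X[...,2]; q,_=get_image("scene")
cv2.imwrite("pics/f.png",np.hstack([cv2.resize(p[140:280,130:300,::-1],(400,330),interpolation=cv2.INTER_CUBIC),cv2.resize(q[150:260,150:284,::-1],(400,330),interpolation=cv2.INTER_CUBIC)]))
box=np.zeros(Z.shape,bool); box[150:265,175:285]=1
M=box&(Z>98)&(Z<120); n,Lb,st,_=cv2.connectedComponentsWithStats(M.astype(np.uint8)); M=Lb==1+st[1:,4].argmax()
v,u=np.where(M); r=rect(np.c_[u,v],m,108.5); print(r,st[1:,4].max())
K=X[v,u]; k=K[:,2]>104; A=np.c_[K[:,:2]-[522,86],np.ones(len(K))][k]; print('plane mm/100',np.linalg.lstsq(A,K[k,2],rcond=None)[0]*[100,100,1])
print(read_state()['position'])
E
```

```text
((521.8136596679688, 85.0859375), (255.62942504882812, 137.6780548095703), 35.76449203491211) 890
plane mm/100 [ 1.57441137e-01 -5.66287032e-02  1.08611640e+02]
[ 559.56131305 -240.63017055  198.70705891]
```

View pics/f.png

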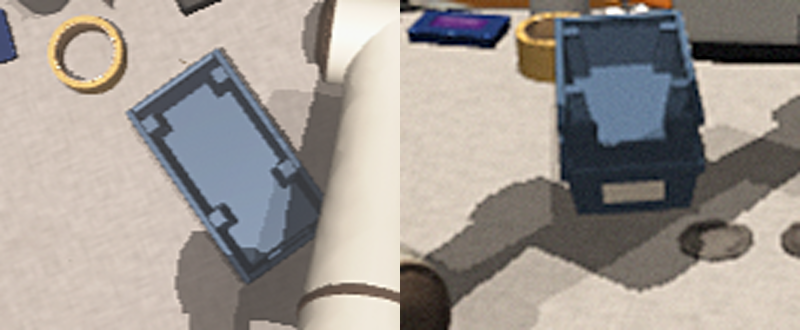

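The final pictures show the plain tote stacked level and square. Its centre is within 1 mm of the divided tote's, its yaw matches to about 0.1°, its rim is at 108.6 mm, and its low end is over the divided tote's high end.

```bash
python3 -c "
from bench import *
print(job_done())"
```

```text
the job is handed in; nothing more can be done
None
```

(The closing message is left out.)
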